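# Turn a gelcoat sample over in its clamshell holder

### The job

Two turn-over holders stand on the bench with their yellow lids open, one holding a green sample panel and one a white panel. Close the lid fully on the green panel, then swing that holder over by its blue grip bar, a full half turn, so that the panel lies shut inside with its raw back up; let go. Leave the holder with the white panel as it is.

Things in the scene. Friction and masses are not known exactly. Their poses are not given: they have to be found in the camera images.
- green_panel: Loose green panel 76x84x8 mm, 90 g, brown back, green side up in the open tray of its holder (left or right varies). Origin: centre of its brown underside; z out of the green face. Tray 98 mm (x) by 106 mm (y), 10 mm below to 7 mm above the bar's centre line. Stand: plate 150x170 mm; posts 96 mm high, 64 to 76 mm either side of the middle. Friction (3 N at the bar) keeps the holder where it is left.
- grip_bar (a point): Centre of that holder's blue bar, 16 mm thick, 92 mm free length, spinning freely, 38 mm clear of the tray, 80 mm above the bench. Axes turn with the holder: x from bar across tray to lid hinge, y along bar, z out of the open side (up at the start). Turning axis: along y through x=+95, z=0 mm. From its stop on the robot's side the bar swings up and over, half a turn, to a stop on the far side.
- lid (a joint): Yellow lid of that holder, rad: 0 shut, 0.8 to 1.3 at the start, 1.6 the most. A frame 98 mm (hinge to free edge) x 106 x 6 mm, window 62x66 mm, free border 18 mm. Hinge line along y at x=+144, z=+7 mm (its underside) in grip_bar axes, away from the robot; the free edge comes over towards the robot and down to close. Stiff hinge (1.5 N at the edge): stays where left, also upside down.
- other_lid_edge (a point): Middle of the free edge of the open yellow lid of the other holder, the one with the white panel (same size and build); only to be left where it is.

How it is judged:
On the way:
1. the lid is shut on the green panel while the holder is still the first way up (value of joint lid below 0.12 rad and angle between each of grip_bar, green_panel's own z axis and vertical below 0.2 rad and distance between green_panel and grip_bar below 0.115 m), for 0.2 s.
At the end, for the whole second after the job is handed in: The holder with the green panel is turned over to within 10 degrees of a half turn, its lid is shut to within 0.12 rad, the green panel lies at rest inside it with its green face down (within 11 degrees; its origin within 115 mm of the grip bar's centre); the white panel's holder was left alone (angle between grip_bar's own z axis and vertical above 2.96 rad and value of joint lid below 0.12 rad and angle between green_panel's own z axis and vertical above 2.94 rad and distance between green_panel and grip_bar below 0.115 m and linear speed of green_panel below 0.02 m/s); the robot touches nothing.
It fails at once if the other holder (white panel) is turned or its lid moved: its lid edge has moved over 25 mm (distance of other_lid_edge from where it was at the start of the episode above 0.025 m).
It also fails if it takes over 54 s, if anything falls off the work surface, if the arm or the gripper's body presses on something with over 40 N, if the wrist force passes 120 N, or if a joint passes its speed limit or range.

### The arm

A 6-joint arm with a two-finger parallel gripper is mounted at the origin on the work surface. World frame = base frame: x ahead of the robot, y to its left, z up, the work surface at z = 0. Lengths are in m, angles in rad, forces in N, time in s.
With the tool pointing down it reaches from about 0.35 to 0.775 m from the base axis. Payload 5.5 kg.
Tool frame: the origin (TCP) lies at the very end of the fingers, on their centre line; the grasp point (between the pads) lies 19 mm behind it; z points along the fingers, y is the line along which they close (so a half turn about z gives the same grasp; the last joint's range is limited). The gripper opens to 85 mm and grips with 20 to 120 N. Pads are 22 mm wide; open, the fingers measure 114 mm over their backs; the gripper's body (76 mm by 85 mm) begins 54 mm behind the grasp point. The pads swing forward as they close: fully open they stand 13 mm farther back than shut.
Start: joints at [1.136, 0.313, 0.046, 1.304, 0, 1.431], TCP at [0.167, 0.55, 0.231] pointing down, gripper open.
Joint ranges: [-2.76, 2.76], [-0.86, 1.69], [-1.03, 1.26], [-2.2, 2.34], [-1.47, 1.5], [-3.14, 3.14]. Speed limits (rad/s): [2.57, 2.57, 3.14, 3.14, 3.14, 3.14].

### API

Orientations are given as a unit quaternion [w, x, y, z].
In Python, from workcell import env, imaging, ticket gives the robot as it stands. The module is installed in compiled form; this text tells all that it offers.
- The arm moves only by the tool apply_moves, never from a script. Its argument "rows" is a list of rows, each an object with "xyz": the shift along the tool's x, y, z in mm, a list of three; "turn": the turn, a rotation vector about the tool's x, y, z in rad, a list of three; "grip": the opening, from 0 (shut) to 1 (fully open). A call has 1 to 12 rows; each row is the pose to reach, as a shift and turn from the pose commanded when the call began, along the tool's axes at that moment; what a row does not reach only later rows make up. A row lasts 1/12 s, in which the tool goes at most 41.7 mm and 7.16 degrees, less where a joint would pass 70% of its speed; a pose out of reach is approached as far as the arm can. A call with a gripper value outside its range is refused whole. The fingers move at their own pace and stop on an object; "force" is the grip in N (left out, the last holds). Time passes only in rows, so rows that repeat a pose let the fingers close. It gives the time, the measured TCP pose, the force, the opening and the grip force at its end, in the units of the state.
- env.get_state(): the state, without advancing time (a new reading comes with each control period).
- imaging.read_camera(name): name is "scene" or "top"; returns a dict with "color" (400x640x3 uint8, blue, green, red), "z_map" (400x640 float32, m along the optical axis (not along the pixel's ray), 0 where there is no reading), "camera_matrix" (3x3 intrinsics, pixels), "view" (4x4, takes a point from world to camera coordinates). Camera axes: x right, y down, z forward; pixel columns grow to the right and rows downward; lengths in m; the calibration is good to about 2 mm. A picture is of the moment at which its call begins.
- ticket.hand_in(): hands the job in; it is judged then, once.
The state is a dict: "clock": time; "joint_pos": joint angles; "qvel": joint speeds; "tau": joint torques, N m; "tcp_pos": TCP position; "orientation": TCP orientation; "wrist_force": force on the tool from outside, world axes, zero at the start; "ft_torque": the same for the moment, N m; "finger_gap": finger opening in m; "grip_force": force on a finger pad.
Only numpy, scipy, OpenCV 4.12 (cv2) and the standard library are available. Lean on these libraries where they do the work, as an engineer would, in place of code of your own. Each camera call takes 0.05 s, during which the arm holds its last target. There are 200 camera calls.

## Working session

There is one attempt and no reset: what is moved stays moved. The work goes in short steps, Python scripts to look and compute and a tool call to move; the robot and the scene stay as the last step left them, time stands still between calls to the robot, and variables do not carry over. Pictures are saved under pics/ and viewed, at most 10 in all, crops included, and the job is handed in when it is done.

Besides the shell and the picture viewer there is one more tool, called after "Call:" as name(argument=value, ...), one argument or row to a line, values as JSON. apply_moves: Moves the arm, as the interface text tells. Its arguments: {"type":"object","properties":{"rows":{"type":"array"},"force":{"type":"number"}},"required":["rows"]}

```bash
mkdir -p pics; cat > h.py <<'E'
import numpy as np, cv2
from workcell import env, imaging, ticket
def cam(n):
    d=imaging.read_camera(n); return d
def world(d,mask=None):
    K=np.array(d["camera_matrix"]);V=np.array(d["view"]);z=d["z_map"]
    v,u=np.mgrid[:z.shape[0],:z.shape[1]]
    P=np.stack([(u-K[0,2])/K[0,0]*z,(v-K[1,2])/K[1,1]*z,z],-1)
    W=(P-V[:3,3])@V[:3,:3]
    W[z<=0]=np.nan
    return W
E
python3 - <<'E'
from h import *
for n in("scene","top"):
    d=cam(n); cv2.imwrite(f"pics/{n}0.png",d["color"]); np.savez(f"pics/{n}0.npz",**d)
    V=np.array(d["view"]);print(n,-V[:3,:3].T@V[:3,3],V[2,:3])
s=env.get_state(); print(s)
E
```

```text
scene [ 0.98322855 -0.2212959   0.62326724] [-0.6623559   0.26642894 -0.70021445]
top [ 0.43473897 -0.0073929   0.96442992] [ 0.07469209 -0.01384913 -0.99711047]
{'clock': 0.1, 'joint_pos': array([1.13637236e+00, 3.13957674e-01, 4.51127468e-02, 1.30360927e+00,
       1.61520152e-06, 1.43116972e+00]), 'qvel': array([ 8.35952057e-04, -1.76622037e-03,  2.39897069e-03, -1.38221187e-03,
        2.10364829e-03,  8.72714490e-05]), 'tau': array([ 3.29310373e-03, -4.81725168e+01,  2.99244100e+01,  1.26551336e-02,
       -8.41065321e-05, -1.48243593e-06]), 'tcp_pos': array([0.16689638, 0.5497765 , 0.23048787]), 'orientation': array([-2.35446613e-04,  1.46865471e-01,  9.89156128e-01, -7.94795415e-04]), 'wrist_force': array([-1.08072598, -0.9603005 , -0.42983476]), 'ft_torque': array([0.01245472, 0.00182017, 0.02589932]), 'grip_force': 0.0, 'finger_gap': 0.08537161739326103}
```

View pics/scene0.png

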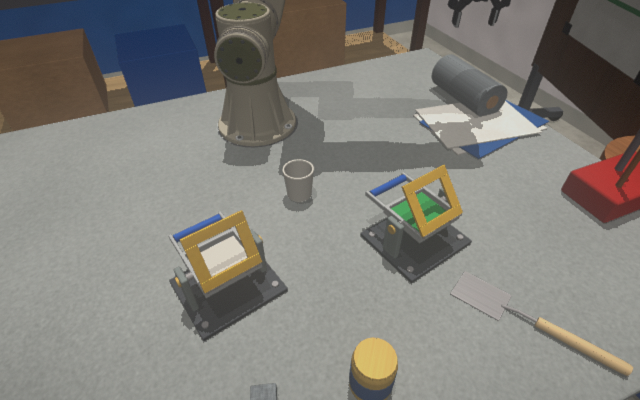

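View pics/top0.png

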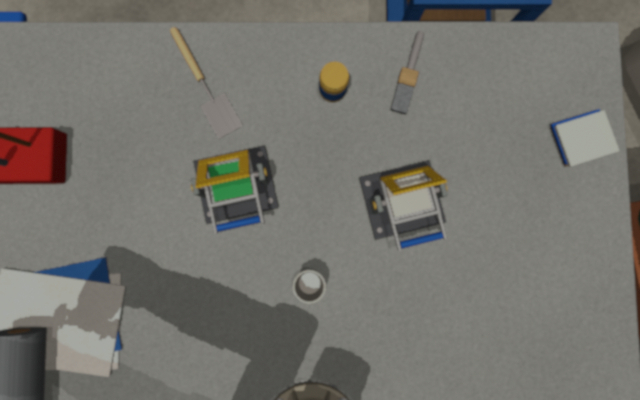

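The scene view shows the green holder at about (415,215), with its blue bar at (390,187). In the top view it is on the left, with the panel at (232,187), bar at (238,224) and lid at (224,170). The white holder is at (225,260) in scene and (408,205) in top.

```bash
cat >> h.py <<'E'
BOX={"scene":{"g":(350,150,475,280),"w":(150,195,295,340)},"top":{"g":(185,140,285,240),"w":(350,150,455,255)}}
def masks(d,name,which):
    hsv=cv2.cvtColor(d["color"],cv2.COLOR_BGR2HSV); m={}
    m["blue"]=cv2.inRange(hsv,(105,120,50),(125,255,255)); m["yel"]=cv2.inRange(hsv,(15,120,80),(28,255,255)); m["green"]=cv2.inRange(hsv,(50,120,50),(80,255,255))
    x0,y0,x1,y1=BOX[name][which]; b=np.zeros(hsv.shape[:2],np.uint8); b[y0:y1,x0:x1]=255
    return {k:v&b for k,v in m.items()}
def ray(d,uv):
    K=np.array(d["camera_matrix"]);V=np.array(d["view"]);c=-V[:3,:3].T@V[:3,3]
    r=V[:3,:3].T@np.linalg.solve(K,[uv[0],uv[1],1.]); return c,r/np.linalg.norm(r)
def tri(d1,p1,d2,p2):
    (a,r),(b,s)=ray(d1,p1),ray(d2,p2); t=np.linalg.lstsq(np.stack([r,-s],1),b-a,rcond=None)[0]
    P,Q=a+t[0]*r,b+t[1]*s; return (P+Q)/2,np.linalg.norm(P-Q)
E
python3 - <<'E'
from h import *
np.set_printoptions(precision=4,suppress=True)
D={n:dict(np.load(f"pics/{n}0.npz")) for n in("scene","top")}
for w in "gw":
    bl={}
    for n,d in D.items():
        W=world(d)
        for k,m in masks(d,n,w).items():
            m2=cv2.erode(m,np.ones((2,2)))
            P=W[m2>0]; P=P[~np.isnan(P[:,0])]
            if len(P)<10: continue
            c=np.median(P,0); q=P[np.linalg.norm(P-c,axis=1)<.1]; u,s,vt=np.linalg.svd(q-q.mean(0),full_matrices=False)
            print(w,n,k,len(q),"mean",q.mean(0),"min",np.percentile(q,2,0),"max",np.percentile(q,98,0),"ax",vt[0],"n",vt[2],s/np.sqrt(len(q)))
        (c,sz,a)=cv2.minAreaRect(cv2.findNonZero(masks(d,n,w)["blue"])); bp=cv2.boxPoints((c,sz,a)); print(n,"bar rect",c,sz,a); bl[n]=c
    print("tri bar",tri(D["scene"],bl["scene"],D["top"],bl["top"]))
E
```

```text
g scene blue 148 mean [0.4685 0.1522 0.0859] min [0.4584 0.1119 0.0818] max [0.4776 0.1928 0.0891] ax [ 0.205  -0.9788 -0.0004] n [-0.62   -0.1296 -0.7738] [0.025  0.0025 0.0013]
g scene yel 1313 mean [0.5776 0.1728 0.1273] min [0.5401 0.1233 0.093 ] max [0.614  0.2267 0.1617] ax [-0.2371  0.971   0.0295] n [-0.7227 -0.156  -0.6733] [0.0362 0.0327 0.0014]
g scene green 292 mean [0.5461 0.1621 0.0836] min [0.5198 0.1294 0.082 ] max [0.5818 0.202  0.0854] ax [-0.0716  0.9974 -0.0014] n [-0.0025  0.0012  1.    ] [0.026  0.0167 0.0009]
scene bar rect (388.4714660644531, 184.41134643554688) (5.574330806732178, 37.09074401855469) 62.650123596191406
g top blue 216 mean [0.4634 0.1494 0.0866] min [0.4522 0.1105 0.0835] max [0.4747 0.19   0.0899] ax [-0.2195  0.9756 -0.0038] n [-0.2101 -0.0434  0.9767] [0.0248 0.0032 0.0016]
g top yel 814 mean [0.5715 0.1725 0.132 ] min [0.5355 0.1198 0.0944] max [0.6104 0.2254 0.1636] ax [-0.2685  0.9578  0.1023] n [-0.7312 -0.1335 -0.6689] [0.0359 0.0338 0.0043]
g top green 750 mean [0.5483 0.1687 0.0825] min [0.5177 0.1279 0.0793] max [0.5878 0.2067 0.0857
[... 608 characters left out ...]
477] [0.0358 0.0333 0.0027]
scene bar rect (196.7828826904297, 226.53469848632812) (4.893388748168945, 50.14213562011719) 64.98310089111328
w top blue 196 mean [ 0.4258 -0.2343  0.0867] min [ 0.4136 -0.2758  0.0837] max [ 0.4381 -0.1949  0.0895] ax [-0.2269  0.9739  0.0012] n [-0.0231 -0.0066  0.9997] [0.0249 0.0029 0.0016]
w top yel 594 mean [ 0.5453 -0.2062  0.1396] min [ 0.5162 -0.2552  0.0957] max [ 0.5745 -0.1551  0.1769] ax [ 0.0238 -0.9132  0.4069] n [-0.8719 -0.2181 -0.4384] [0.0353 0.0341 0.0048]
top bar rect (421.3529968261719, 239.41180419921875) (5.820855140686035, 42.20119857788086) 75.96376037597656
tri bar (array([ 0.427 , -0.2349,  0.0837]), np.float64(0.0004989644847584963))
```

Call:
apply_moves(
  rows=[
    {"xyz": [-32,-15,2],"turn": [0,0,0.09],"grip": 0},
    {"xyz": [-64,-31,4],"turn": [0,0,0.18],"grip": 0},
    {"xyz": [-96,-46,5],"turn": [0,0,0.27],"grip": 0},
    {"xyz": [-128,-62,7],"turn": [0,0,0.36],"grip": 0},
    {"xyz": [-160,-77,8],"turn": [0,0,0.45],"grip": 0},
    {"xyz": [-192,-93,10],"turn": [0,0,0.54],"grip": 0},
    {"xyz": [-224,-108,12],"turn": [0,0,0.63],"grip": 0},
    {"xyz": [-256,-124,14],"turn": [0,0,0.72],"grip": 0},
    {"xyz": [-288,-139,15],"turn": [0,0,0.81],"grip": 0},
    {"xyz": [-320,-155,17],"turn": [0,0,0.9],"grip": 0},
    {"xyz": [-352,-170,18],"turn": [0,0,0.98],"grip": 0},
    {"xyz": [-384,-185,20],"turn": [0,0,1.059],"grip": 0},
  ],
)

```text
clock: 1.1
tcp_pos: [0.4816, 0.2601, 0.211]
orientation: [-0.0, 0.628, 0.778, -0.0]
wrist_force: [0.7, 0.3, -0.3]
finger_gap: -0.0001
grip_force: 0.0
```

Call:
apply_moves(
  rows=[
    {"xyz": [-30,20,3],"turn": [0,0,0],"grip": 0},
    {"xyz": [-60,42,6],"turn": [0,0,0],"grip": 0},
    {"xyz": [-85,62,8],"turn": [0,0,0],"grip": 0},
    {"xyz": [-103,75,10],"turn": [0,0,0],"grip": 0},
    {"xyz": [-103,75,20],"turn": [0,0,0],"grip": 0},
    {"xyz": [-103,72,32],"turn": [0,0,0],"grip": 0},
    {"xyz": [-103,70,42],"turn": [0,0,0],"grip": 0},
    {"xyz": [-103,68,46],"turn": [0,0,0],"grip": 0},
    {"xyz": [-103,68,46],"turn": [0,0,0],"grip": 0},
    {"xyz": [-103,68,46],"turn": [0,0,0],"grip": 0},
  ],
)

```text
clock: 1.93
tcp_pos: [0.5686, 0.1762, 0.1653]
orientation: [-0.0, 0.626, 0.78, -0.0]
wrist_force: [0.0, 1.1, -0.3]
finger_gap: 0.0
grip_force: 0.0
```

```bash
python3 - <<'E'
from h import *
d=cam("scene"); cv2.imwrite("pics/s1.png",cv2.resize(d["color"][110:290,320:520],None,fx=3,fy=3))
s=env.get_state();p=s["tcp_pos"];b=np.array([.465,.151,.08]);print(p,s["joint_pos"],s["wrist_force"])
hx=np.array([.977,.213]);print("hx",(p-b)[:2]@hx,"hy",(p-b)[:2]@[-hx[1],hx[0]])
E
```

```text
[0.56921474 0.17627242 0.16584533] [ 1.65597650e-01  3.78122513e-01 -2.25590819e-02  1.16940022e+00
  1.01976294e-04  1.51847646e+00] [ 0.39751962 -0.56333695  0.58984314]
hx 0.10720082946775003 hy 0.0024934142235489808
```

View pics/s1.png

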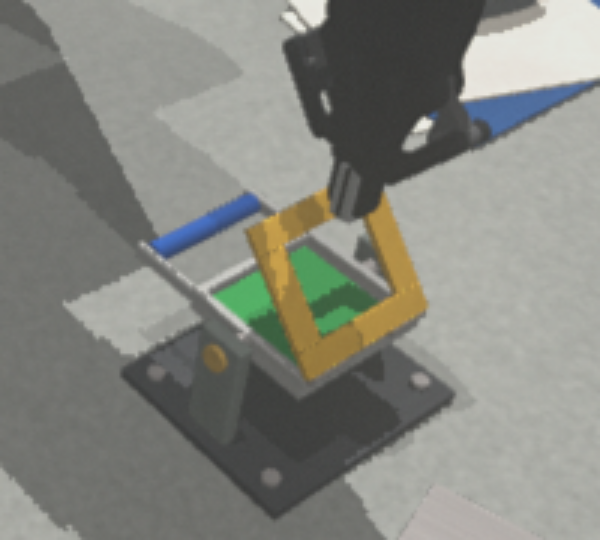

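The closed fingertip sits on the outer (far) side of the lid's free border, at crop (350,200). Next I push along the closing arc.

Call:
apply_moves(
  rows=[
    {"xyz": [-4,0,4],"turn": [0,0,0],"grip": 0},
    {"xyz": [-4,-4,8],"turn": [0,0,0],"grip": 0},
    {"xyz": [-4,-9,12],"turn": [0,0,0],"grip": 0},
    {"xyz": [-4,-14,16],"turn": [0,0,0],"grip": 0},
    {"xyz": [-4,-18,21],"turn": [0,0,0],"grip": 0},
    {"xyz": [-4,-22,27],"turn": [0,0,0],"grip": 0},
    {"xyz": [-4,-26,32],"turn": [0,0,0],"grip": 0},
    {"xyz": [-4,-29,38],"turn": [0,0,0],"grip": 0},
    {"xyz": [-4,-32,44],"turn": [0,0,0],"grip": 0},
    {"xyz": [-4,-34,50],"turn": [0,0,0],"grip": 0},
    {"xyz": [-4,-34,50],"turn": [0,0,0],"grip": 0},
  ],
)

```text
clock: 2.9
tcp_pos: [0.5356, 0.1643, 0.1137]
orientation: [-0.001, 0.626, 0.78, -0.001]
wrist_force: [-0.2, -0.5, -0.1]
finger_gap: -0.0
grip_force: 0.0
```

```bash
python3 - <<'E'
from h import *
d=cam("scene"); cv2.imwrite("pics/s2.png",cv2.resize(d["color"][110:290,320:520],None,fx=3,fy=3))
s=env.get_state();p=s["tcp_pos"];print(p,s["wrist_force"])
E
```

```text
[0.53617054 0.16435148 0.11429008] [ 0.46250837 -0.44977688  0.62993053]
```

View pics/s2.png

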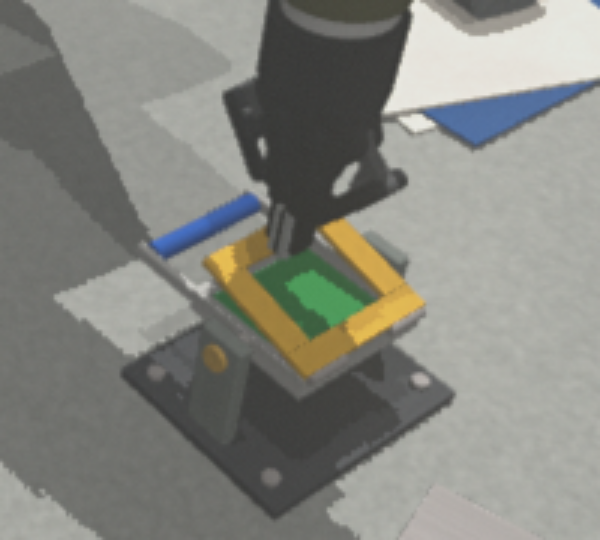

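The lid follows the finger and is nearly shut. I keep going.

Call:
apply_moves(
  rows=[
    {"xyz": [0,-2,5],"turn": [0,0,0],"grip": 0},
    {"xyz": [0,-4,10],"turn": [0,0,0],"grip": 0},
    {"xyz": [0,-5,15],"turn": [0,0,0],"grip": 0},
    {"xyz": [0,-6,19],"turn": [0,0,0],"grip": 0},
    {"xyz": [0,-6,22],"turn": [0,0,0],"grip": 0},
    {"xyz": [0,-6,23],"turn": [0,0,0],"grip": 0},
    {"xyz": [0,-6,23],"turn": [0,0,0],"grip": 0},
  ],
)

```text
clock: 3.53
tcp_pos: [0.5309, 0.1631, 0.0929]
orientation: [-0.0, 0.626, 0.78, -0.0]
wrist_force: [-2.1, -0.7, 6.4]
finger_gap: 0.0
grip_force: 2.9
```

Call:
apply_moves(
  rows=[
    {"xyz": [0,0,1],"turn": [0,0,0],"grip": 0},
    {"xyz": [0,0,2],"turn": [0,0,0],"grip": 0},
    {"xyz": [0,0,2],"turn": [0,0,0],"grip": 0},
    {"xyz": [0,0,2],"turn": [0,0,0],"grip": 0},
  ],
)

```text
clock: 3.87
tcp_pos: [0.531, 0.1632, 0.0925]
orientation: [0.0, 0.626, 0.78, 0.0]
wrist_force: [-4.8, -0.4, 17.2]
finger_gap: 0.0
grip_force: 8.4
```

Call:
apply_moves(
  rows=[
    {"xyz": [0,0,-10],"turn": [0,0,0],"grip": 0},
    {"xyz": [0,0,-30],"turn": [0,0,0],"grip": 0},
    {"xyz": [0,0,-60],"turn": [0,0,0],"grip": 0.1},
    {"xyz": [0,-20,-75],"turn": [0,0,0],"grip": 0.4},
    {"xyz": [0,-45,-75],"turn": [0,0,0],"grip": 0.45},
    {"xyz": [0,-67,-75],"turn": [0,0,0],"grip": 0.45},
    {"xyz": [0,-67,-75],"turn": [0,0,0],"grip": 0.45},
    {"xyz": [0,-67,-75],"turn": [0,0,0],"grip": 0.45},
  ],
)

```text
clock: 4.53
tcp_pos: [0.4648, 0.1487, 0.1655]
orientation: [-0.0, 0.626, 0.78, -0.0]
wrist_force: [0.5, 0.4, -0.7]
finger_gap: 0.0386
grip_force: 0.0
```

```bash
python3 - <<'E'
from h import *
np.set_printoptions(precision=4,suppress=True)
d=cam("scene"); cv2.imwrite("pics/s3.png",cv2.resize(d["color"][110:290,320:520],None,fx=3,fy=3))
W=world(d)
for k,m in masks(d,"scene","g").items():
    q=W[cv2.erode(m,np.ones((2,2)))>0]; q=q[~np.isnan(q[:,0])]; c=np.median(q,0); q=q[np.linalg.norm(q-c,axis=1)<.1]
    if len(q)>9: print(k,len(q),q.mean(0),np.linalg.svd(q-q.mean(0),full_matrices=False)[2][[0,2]],np.percentile(q,[2,98],0))
s=env.get_state();p=s["tcp_pos"];b=np.array([.465,.151,.08]);print(p,s["wrist_force"],s["finger_gap"])
hx=np.array([.977,.213]);print("hx",(p-b)[:2]@hx,"hy",(p-b)[:2]@[-hx[1],hx[0]])
E
```

```text
blue 102 [0.4677 0.1563 0.0862] [[ 0.2144 -0.9767  0.0061]
 [-0.7287 -0.1641 -0.6649]] [[0.4586 0.1128 0.0826]
 [0.4783 0.193  0.0894]]
yel 1081 [0.5626 0.1686 0.0935] [[-0.2094  0.9778 -0.0001]
 [ 0.0003  0.0002  1.    ]] [[0.5101 0.1162 0.091 ]
 [0.6101 0.2242 0.0955]]
green 435 [0.557  0.1756 0.0837] [[-0.5161  0.8565 -0.0071]
 [-0.0036  0.0062  1.    ]] [[0.5328 0.1527 0.0818]
 [0.5808 0.2002 0.0855]]
[0.4659 0.1488 0.1655] [-0.2051  1.1078 -0.3651] 0.038167668579611465
hx 0.0004024025549537532 hy -0.0023421176816143816
```

View pics/s3.png

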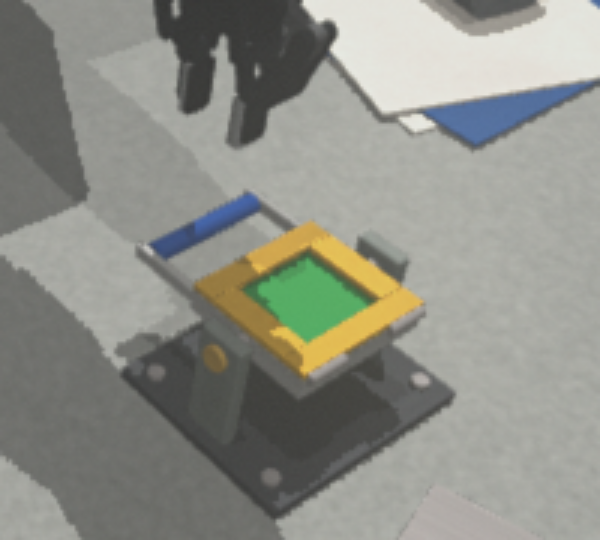

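The lid is flat and shut at z about 0.0935, and the open fingers straddle the line of the bar above it. Next: descend and grip.

Call:
apply_moves(
  rows=[
    {"xyz": [2,0,20],"turn": [0,0,0],"grip": 0.45},
    {"xyz": [2,0,45],"turn": [0,0,0],"grip": 0.45},
    {"xyz": [2,0,70],"turn": [0,0,0],"grip": 0.45},
    {"xyz": [2,0,90],"turn": [0,0,0],"grip": 0.45},
    {"xyz": [2,0,102],"turn": [0,0,0],"grip": 0.45},
    {"xyz": [2,0,106],"turn": [0,0,0],"grip": 0.45},
    {"xyz": [2,0,106],"turn": [0,0,0],"grip": 0.3},
    {"xyz": [2,0,106],"turn": [0,0,0],"grip": 0.1},
    {"xyz": [2,0,106],"turn": [0,0,0],"grip": 0.1},
    {"xyz": [2,0,106],"turn": [0,0,0],"grip": 0.1},
    {"xyz": [2,0,106],"turn": [0,0,0],"grip": 0.1},
  ],
  force=40,
)

```text
clock: 5.5
tcp_pos: [0.4644, 0.1505, 0.0594]
orientation: [-0.0, 0.626, 0.78, -0.001]
wrist_force: [-5.0, -1.7, -1.3]
finger_gap: 0.0149
grip_force: 39.2
```

Call:
apply_moves(
  rows=[
    {"xyz": [0,0,-8],"turn": [0,0,0],"grip": 0.1},
    {"xyz": [0,1,-16],"turn": [0,0,0],"grip": 0.1},
    {"xyz": [0,3,-25],"turn": [0,0,0],"grip": 0.1},
    {"xyz": [0,6,-32],"turn": [0,0,0],"grip": 0.1},
    {"xyz": [0,9,-40],"turn": [0,0,0],"grip": 0.1},
    {"xyz": [0,13,-48],"turn": [0,0,0],"grip": 0.1},
    {"xyz": [0,17,-55],"turn": [0,0,0],"grip": 0.1},
    {"xyz": [0,22,-61],"turn": [0,0,0],"grip": 0.1},
    {"xyz": [0,28,-67],"turn": [0,0,0],"grip": 0.1},
    {"xyz": [0,34,-73],"turn": [0,0,0],"grip": 0.1},
    {"xyz": [0,40,-78],"turn": [0,0,0],"grip": 0.1},
    {"xyz": [0,47,-82],"turn": [0,0,0],"grip": 0.1},
  ],
)

```text
clock: 6.5
tcp_pos: [0.5124, 0.161, 0.1425]
orientation: [0.001, 0.626, 0.779, 0.001]
wrist_force: [-2.8, -3.1, 0.3]
finger_gap: 0.0148
grip_force: 39.7
```

Call:
apply_moves(
  rows=[
    {"xyz": [0,7,-4],"turn": [0,0,0],"grip": 0.1},
    {"xyz": [0,15,-7],"turn": [0,0,0],"grip": 0.1},
    {"xyz": [0,23,-9],"turn": [0,0,0],"grip": 0.1},
    {"xyz": [0,31,-11],"turn": [0,0,0],"grip": 0.1},
    {"xyz": [0,39,-12],"turn": [0,0,0],"grip": 0.1},
    {"xyz": [0,48,-13],"turn": [0,0,0],"grip": 0.1},
    {"xyz": [0,56,-12],"turn": [0,0,0],"grip": 0.1},
    {"xyz": [0,64,-11],"turn": [0,0,0],"grip": 0.1},
    {"xyz": [0,72,-9],"turn": [0,0,0],"grip": 0.1},
    {"xyz": [0,80,-7],"turn": [0,0,0],"grip": 0.1},
    {"xyz": [0,88,-4],"turn": [0,0,0],"grip": 0.1},
    {"xyz": [0,95,0],"turn": [0,0,0],"grip": 0.1},
  ],
)

```text
clock: 7.5
tcp_pos: [0.6049, 0.1812, 0.1408]
orientation: [0.0, 0.626, 0.779, -0.0]
wrist_force: [-1.3, -3.8, 1.4]
finger_gap: 0.0143
grip_force: 39.8
```

Call:
apply_moves(
  rows=[
    {"xyz": [0,7,4],"turn": [0,0,0],"grip": 0.1},
    {"xyz": [0,14,10],"turn": [0,0,0],"grip": 0.1},
    {"xyz": [0,20,15],"turn": [0,0,0],"grip": 0.1},
    {"xyz": [0,25,21],"turn": [0,0,0],"grip": 0.1},
    {"xyz": [0,30,28],"turn": [0,0,0],"grip": 0.1},
    {"xyz": [0,35,35],"turn": [0,0,0],"grip": 0.1},
    {"xyz": [0,39,42],"turn": [0,0,0],"grip": 0.1},
    {"xyz": [0,42,50],"turn": [0,0,0],"grip": 0.1},
    {"xyz": [0,44,58],"turn": [0,0,0],"grip": 0.1},
    {"xyz": [0,46,66],"turn": [0,0,0],"grip": 0.1},
    {"xyz": [0,47,74],"turn": [0,0,0],"grip": 0.1},
    {"xyz": [0,47,81],"turn": [0,0,0],"grip": 0.1},
  ],
)

```text
clock: 8.5
tcp_pos: [0.65, 0.1911, 0.0592]
orientation: [-0.0, 0.627, 0.779, -0.0]
wrist_force: [-2.8, -5.0, 6.9]
finger_gap: 0.0146
grip_force: 40.8
```

Call:
apply_moves(
  rows=[
    {"xyz": [0,0,1],"turn": [0,0,0],"grip": 0.1},
    {"xyz": [0,0,2],"turn": [0,0,0],"grip": 0.1},
    {"xyz": [0,0,2],"turn": [0,0,0],"grip": 0.1},
  ],
)

```text
clock: 8.75
tcp_pos: [0.6501, 0.1911, 0.0592]
orientation: [0.0, 0.626, 0.779, -0.0]
wrist_force: [-5.0, -6.0, 8.5]
finger_gap: 0.0148
grip_force: 40.5
```

At the stop: z no longer changes while the force rises. Release and lift.

Call:
apply_moves(
  rows=[
    {"xyz": [0,0,1],"turn": [0,0,0],"grip": 0.3},
    {"xyz": [0,0,1],"turn": [0,0,0],"grip": 0.45},
    {"xyz": [0,0,1],"turn": [0,0,0],"grip": 0.45},
    {"xyz": [0,0,1],"turn": [0,0,0],"grip": 0.45},
    {"xyz": [0,0,-10],"turn": [0,0,0],"grip": 0.45},
    {"xyz": [0,0,-25],"turn": [0,0,0],"grip": 0.45},
    {"xyz": [0,0,-50],"turn": [0,0,0],"grip": 0.45},
    {"xyz": [0,0,-80],"turn": [0,0,0],"grip": 0.45},
    {"xyz": [0,0,-110],"turn": [0,0,0],"grip": 0.45},
    {"xyz": [0,0,-130],"turn": [0,0,0],"grip": 0.45},
    {"xyz": [0,0,-130],"turn": [0,0,0],"grip": 0.45},
  ],
)

```text
clock: 9.67
tcp_pos: [0.6527, 0.1922, 0.1953]
orientation: [0.003, 0.626, 0.78, 0.004]
wrist_force: [0.4, -0.1, 1.4]
finger_gap: 0.0385
grip_force: 0.0
```

```bash
python3 - <<'E'
from h import *
np.set_printoptions(precision=4,suppress=True)
d=cam("scene"); cv2.imwrite("pics/s4.png",cv2.resize(d["color"][110:290,320:520],None,fx=3,fy=3))
W=world(d)
hsv=cv2.cvtColor(d["color"],cv2.COLOR_BGR2HSV)
for k,(u0,v0,u1,v1) in {"blue":(380,180,500,280)}.items():
    m=masks(d,"scene","g")[k]; m=cv2.inRange(hsv,(105,120,50),(125,255,255)); b=np.zeros_like(m); b[v0:v1,u0:u1]=1
    q=W[(m>0)&(b>0)]; q=q[~np.isnan(q[:,0])]; q=q[q[:,2]>.05]; print(k,len(q),q.mean(0))
# tray back: points near local tray centre
b=np.array([.465,.151]);hx=np.array([.977,.213]);hy=np.array([-.213,.977])
L=W[...,:2]-b; X=L@hx;Y=L@hy
q=W[(abs(X-.095)<.045)&(abs(Y)<.045)&(W[...,2]>.05)&(W[...,2]<.12)]
print(len(q),np.percentile(q,[5,50,95],0),np.linalg.svd(q-q.mean(0),full_matrices=False)[2][2])
s=env.get_state();print(s["tcp_pos"],s["wrist_force"],s["clock"])
E
```

```text
blue 289 [0.6521 0.1908 0.0871]
1563 [[0.5184 0.1306 0.0806]
 [0.5556 0.1742 0.0896]
 [0.5989 0.2117 0.0919]] [ 0.0285 -0.0154 -0.9995]
[0.6518 0.192  0.1925] [ 0.4444  1.1695 -0.9855] 9.7167
```

View pics/s4.png

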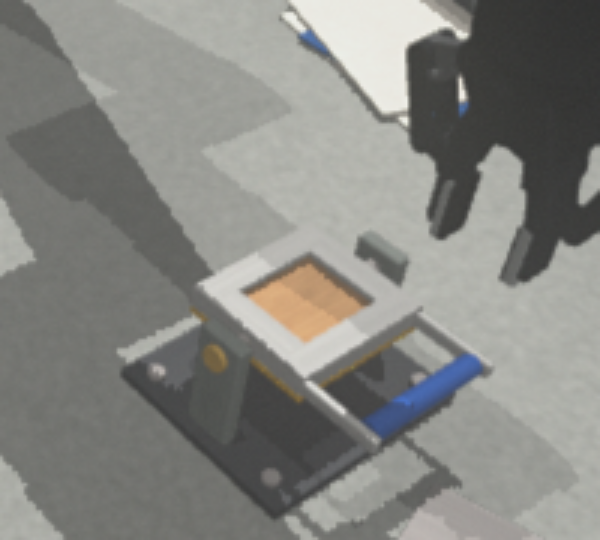

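The holder is turned over with its brown back up in the window at (310,298). The bar lies on the far side at (430,395), with its top at z = 0.087, so it is level. The yellow lid shows as a thin, even rim under the tray, so it is shut. The gripper is clear.

```bash
python3 -c "
from workcell import ticket
print(ticket.hand_in())"
```

```text
the job is handed in; nothing more can be done
None
```

The job is handed in: the green panel's lid was shut, its holder was swung a full half turn so the panel's brown back is up, and the gripper let go and is clear; I never went near the white panel's holder. The hand-in gave no verdict.

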